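# Record which bottle goes on the free stirrer

## Robot

A 6-joint arm with a two-finger parallel gripper is mounted at the origin on the work surface. World frame = base frame: x ahead of the robot, y to its left, z up, the work surface at z = 0. Lengths are in m, angles in rad, forces in N, time in s.
With the tool pointing down it reaches from about 0.35 to 0.775 m from the base axis. Payload 5.5 kg.
Tool frame: the origin (TCP) lies between the finger pads, 19 mm behind the fingertips; this is the grasp point; z points along the fingers, y is the line along which they close (so a half turn about z gives the same grasp; the last joint's range is limited). The gripper opens to 85 mm and grips with 20 to 120 N. Pads are 22 mm wide; open, the fingers measure 114 mm over their backs; the gripper's body (76 mm by 85 mm) begins 54 mm behind the grasp point. The pads swing forward as they close: fully open they stand 13 mm farther back than shut.
Start: joints at [0.962, 0.313, 0.046, 1.304, 0, 1.431], TCP at [0.26, 0.513, 0.25] pointing down, gripper open.
Joint ranges: [-2.76, 2.76], [-0.86, 1.69], [-1.03, 1.26], [-2.2, 2.34], [-1.47, 1.5], [-3.14, 3.14]. Speed limits (rad/s): [2.57, 2.57, 3.14, 3.14, 3.14, 3.14].

## Interface

Orientations are given as a unit quaternion [w, x, y, z].
In Python, from workcell import env, viewer, order, models gives the robot as it stands.
- The arm moves only by the tool drive_tool, never from a script. Its argument "series" is a list that holds one entry, the list of rows, each a list of 6 numbers: the shift along the tool's x, y, z each as a share of 120 mm, from -1 to 1, then the turn, a rotation vector about the tool's x, y, z each as a share of 180 degrees, from -1 to 1. A call has 1 to 20 rows; each row shifts and turns the commanded pose from where the row before left it, along the tool's axes as they then stand; what a row does not reach is not made up. A row lasts 1/8 s, in which the tool goes at most 62.5 mm and 10.7 degrees, less where a joint would pass 70% of its speed; a pose out of reach is approached as far as the arm can. A call with a number of a shift or a turn outside -1 to 1 is refused whole. A call with a gripper value outside its range is refused whole. "jaw" is the opening, from -1 (shut) to 1 (fully open), set as the call begins (left out, the last holds). The fingers move at their own pace and stop on an object; "grip_force" is the grip in N (left out, the last holds). Time passes only in rows, so rows that do not move let the fingers close. It gives the time, the measured TCP pose, the force, the opening and the grip force at its end, in the units of the state.
- env.get_state(): the state, without advancing time (a new reading comes with each control period).
- viewer.read_camera(name): name is "side" or "top" or "wrist"; returns the picture (384x512x3 uint8, red, green, blue); there is no depth.
- viewer.camera_info(name): a dict with "intrinsics" (3x3 intrinsics, pixels), "D" ([k1, k2, p1, p2, k3] as OpenCV has them; the pictures are not rectified), "R" (3x3) and "t" (3): a world point X has camera coordinates R X + t; the wrist camera has in their place "T_tool_cam" (4x4, takes a point from camera to tool coordinates, whose origin is the TCP and whose axes are the flange's). Camera axes: x right, y down, z forward; pixel columns grow to the right and rows downward; lengths in m; the calibration is good to about 2 mm. A picture is of the moment at which its call begins: read the wrist's pose just before it. camera_info takes no time and is no camera call.
- order.hand_in(): hands the job in; it is judged then, once.
Trained networks look in the newest picture that a camera, given by its name, has taken for a name from the list of things; names that differ only in an ending like _2 or _b are one class to them, and where a whole thing is asked for, a point or a joint stands for the part that bears it (a point fixed in the world has none). Each returns a list of dicts, best first, with "score" (0 to 1); they miss things now and then, are a little off and sometimes report something else, mostly with a low value. They report only what shows in the picture. A call takes as long as a camera call.
- models.silhouettes(label, camera): "region" (384x512 bool, what is visible of it) and "location" ([column, row] in pixels, amid what is visible of it).
The state is a dict: "clock": time; "joint_pos": joint angles; "qvel": joint speeds; "tau": joint torques, N m; "tcp_pos": TCP position; "orientation": TCP orientation; "wrist_force": force on the tool from outside, world axes, zero at the start; "ft_torque": the same for the moment, N m; "finger_gap": finger opening in m; "grip_force": force on a finger pad.
Only numpy, scipy, OpenCV 4.12 (cv2) and the standard library are available. Lean on these libraries where they do the work, as an engineer would, in place of code of your own. Each camera call takes 0.05 s, during which the arm holds its last target. There are 200 camera calls.

## Task

Record for the bench's overhead camera which bottle is meant for the free stirrer: press the red button on the small white reader all the way down and let it go, then point down with the fingertips about two centimetres above the middle of the yellow cap of the amber bottle and stay there for two seconds, and then point in the same way at the middle of the empty white plate of the stirrer for two seconds. Do not point at any other bottle or at the grey stirrer, on the way either. Do not touch any bottle, stirrer or the beaker, and lift or shift nothing else on the bench.

Things in the scene. Friction and masses are not known exactly. Their poses are not given: they have to be found in the camera images.
- amber: The named reagent bottle, amber-brown glass with a yellow cap: upright, loose, 56 mm in diameter, 110 mm tall, about 0.25 kg. Origin at the centre of its underside, z up. Not to be touched.
- amber_cap (a point): Point at the centre of the top of the amber bottle's cap, 110 mm above the bench; its z axis points up.
- clear: Another reagent bottle, clear glass with a blue cap: upright, loose, 56 mm in diameter, 110 mm tall, about 0.25 kg. Origin at the centre of its underside, z up. Not to be touched.
- clear_cap (a point): Point at the centre of the top of the clear bottle's cap, 110 mm above the bench; its z axis points up.
- green: Another reagent bottle, green glass with a white cap: upright, loose, 56 mm in diameter, 110 mm tall, about 0.25 kg. Origin at the centre of its underside, z up. Not to be touched.
- green_cap (a point): Point at the centre of the top of the green bottle's cap, 110 mm above the bench; its z axis points up.
- stirrer_white: Hotplate stirrer with a white, empty top plate: navy-blue fixed body 270 mm deep (its x) by 160 mm wide (its y), standing on the bench; square plate 165 mm wide, its top 121 mm above the bench, centred 45 mm behind the body's middle (along its +x). Two black knobs on the low front part, which rises to 81 mm. Origin on the bench under the body's middle. Not to be touched.
- stirrer_white_plate (a point): Point at the centre of the upper face of the white plate, 121 mm above the bench; z up.
- stirrer_grey: Hotplate stirrer with a dark grey top plate: navy-blue fixed body 270 mm deep (its x) by 160 mm wide (its y), standing on the bench; square plate 165 mm wide, its top 121 mm above the bench, centred 45 mm behind the body's middle (along its +x). Two black knobs on the low front part, which rises to 81 mm. Origin on the bench under the body's middle. Not to be touched. A glass beaker stands on it.
- stirrer_grey_plate (a point): Point at the centre of the upper face of the dark grey plate, 121 mm above the bench; z up.
- beaker: Empty clear-glass beaker, loose, 70 mm in diameter, 90 mm tall, standing near the middle of the grey stirrer's plate (its rim 211 mm above the bench). Origin at the centre of its underside.
- reader: Small white bench reader, fixed: base 110 mm (x) by 130 mm (y), 30 mm high, with a 120 mm wide black screen standing along its far (+x) edge, leaning away, up to 107 mm above the bench; four flat blue keys (dead) on the base. Origin on the bench under the base's middle.
- record_top (a point): Centre of the upper face of the round red button (30 mm in diameter) on the reader's base, 22 mm in front of (-x of) the base's middle. It is pressed straight down and moves with the button.
- record (a joint): Travel of the red button in m: 0 released, 0.006 fully down. A spring returns it; fully down takes about 4 N.
- tip_box: Closed blue box of pipette tips, 85 x 120 x 55 mm, loose, beyond the bottles. A bystander.
- dish: Clear plastic dish, 90 mm in diameter, 14 mm high, loose, beyond the bottles. A bystander.

How it is judged:
On the way, in this order (a step that is already met when the one before it is completed fails the run):
1. the red button is pressed down (more than 4.5 mm of its 6 mm) (value of joint record above 0.0045 m), for 0.05 s.
2. the button is let go (value of joint record below 0.0015 m), for 0.1 s.
3. the fingertips point down just above the amber bottle's cap (TCP 21 to 70 mm above it, within 20 mm of its middle, the tool within about 45 degrees of straight down) and stay 1.6 s (horizontal distance between the grasp point and amber_cap below 0.02 m and z of the grasp point in the frame of amber_cap between 0.021 and 0.07 m and angle between the grasp point's own z axis and vertical above 2.35 rad), for 1.6 s.
4. the fingertips point down just above the middle of the white plate (TCP 21 to 70 mm above it, within 25 mm of its middle, the tool within about 45 degrees of straight down) and stay 1.6 s (horizontal distance between the grasp point and stirrer_white_plate below 0.025 m and z of the grasp point in the frame of stirrer_white_plate between 0.021 and 0.07 m and angle between the grasp point's own z axis and vertical above 2.35 rad), for 1.6 s.
At the end, for the whole second after the job is handed in: After the press and the two pointings, the button is released (under 1.5 mm), the bottles stand upright, and all loose things are at rest within 8 mm of where they were (distance of each of amber, clear, green, beaker, tip_box, dish from where it was at the start of the episode below 0.008 m and angle between each of amber, clear, green's own z axis and vertical below 0.1 rad and linear speed of each of amber, clear, green, beaker, tip_box, dish below 0.02 m/s and value of joint record below 0.0015 m); the robot touches nothing.
It fails at once if the robot touches a bottle, a stirrer or the beaker (over 0.5 N) (contact force between any of the arm, the fingers and amber above 0.5 N or contact force between any of the arm, the fingers and clear above 0.5 N or contact force between any of the arm, the fingers and green above 0.5 N or contact force between any of the arm, the fingers and stirrer_white above 0.5 N or contact force between any of the arm, the fingers and stirrer_grey above 0.5 N or contact force between any of the arm, the fingers and beaker above 0.5 N).
It fails at once if a bottle, the beaker, the tip box or the dish is shifted or lifted by more than 8 mm (distance of any of amber, clear, green, beaker, tip_box, dish from where it was at the start of the episode above 0.008 m).
It fails at once if the robot points at the wrong bottle (TCP within 15 mm of the middle of its cap and less than 55 mm above it) ((horizontal distance between the grasp point and clear_cap below 0.015 m and z of the grasp point in the frame of clear_cap between 0 and 0.055 m) or (horizontal distance between the grasp point and green_cap below 0.015 m and z of the grasp point in the frame of green_cap between 0 and 0.055 m)).
It fails at once if the robot points at the grey stirrer (TCP within 15 mm of the middle of its plate and less than 145 mm above it, just over the beaker) (horizontal distance between the grasp point and stirrer_grey_plate below 0.015 m and z of the grasp point in the frame of stirrer_grey_plate between 0 and 0.145 m).
It also fails if it takes over 51 s, if anything falls off the work surface, if the arm or the gripper's body presses on something with over 40 N, if the wrist force passes 120 N, or if a joint passes its speed limit or range.

## Working session

There is one attempt and no reset: what is moved stays moved. The work goes in short steps, Python scripts to look and compute and a tool call to move; the robot and the scene stay as the last step left them, time stands still between calls to the robot, and variables do not carry over. Pictures are saved under pics/ and viewed, at most 10 in all, crops included, and the job is handed in when it is done.

Besides the shell and the picture viewer there is one more tool, called after "Call:" by a JSON object that holds its "method" and its "body". drive_tool: Moves the arm, as the interface text tells. Its arguments: {"type":"object","properties":{"series":{"type":"array"},"jaw":{"type":"number"},"grip_force":{"type":"number"}},"required":["series"]}

```bash
mkdir -p pics
python3 - <<'E'
from workcell import env, viewer, order, models
import cv2, numpy as np
for c in ("top","side"):
    cv2.imwrite(f"pics/{c}0.png",cv2.cvtColor(viewer.read_camera(c),cv2.COLOR_RGB2BGR))
    i=viewer.camera_info(c); K=np.array(i["intrinsics"]);R=np.array(i["R"]);t=np.array(i["t"])
    print(c,K.tolist(),i["D"],(-R.T@t).round(3))
    for n,z in (("amber_cap",.11),("amber",.055),("clear",.055),("green",.055),("stirrer_white",.1),("stirrer_grey",.1),("reader",.03),("record_top",.034),("beaker",.16)):
        for d in models.silhouettes(n,c)[:2]:
            p=cv2.undistortPoints(np.array([[d["location"]]],float),K,np.array(i["D"]))[0,0]
            r=R.T@np.array([*p,1]);o=-R.T@t; X=o+r*(z-o[2])/r[2]
            print(n,round(d["score"],2),np.round(d["location"]),X.round(3))
s=env.get_state();print(s["clock"],s["tcp_pos"],s["orientation"])
E
```

```text
top [[490.17111142404536, 0.0, 253.52316552006857], [0.0, 490.17111142404536, 200.00288973169899], [0.0, 0.0, 1.0]] [-0.18521626  0.          0.          0.          0.        ] [0.409 0.016 1.259]
amber_cap 0.91 [243. 194.] [0.602 0.019 0.11 ]
amber 0.67 [293. 146.] [ 0.737 -0.106  0.055]
amber 0.66 [397. 213.] [ 0.568 -0.37   0.055]
clear 0.97 [299. 184.] [ 0.638 -0.121  0.055]
green 0.69 [200. 181.] [0.644 0.128 0.055]
stirrer_white 0.69 [126. 223.] [0.531 0.298 0.1  ]
stirrer_white 0.28 [302. 188.] [ 0.621 -0.123  0.1  ]
stirrer_grey 0.68 [379. 244.] [ 0.486 -0.309  0.1  ]
reader 0.78 [257. 245.] [ 0.486 -0.017  0.03 ]
record_top 0.4 [264. 258.] [ 0.453 -0.033  0.034]
beaker 0.79 [399. 214.] [ 0.553 -0.342  0.16 ]
beaker 0.54 [126. 224.] [0.522 0.286 0.16 ]
side [[411.8110612425477, 0.0, 254.48011773370067], [0.0, 411.8110612425477, 190.60491995745085], [0.0, 0.0, 1.0]] [-0.13685199  0.          0.          0.          0.        ] [0.365 0.59  0.854]
amber_cap 0.66 [257. 199.] [0.596 0.049 0.11 ]
amber 0.92 [254. 199.] [0.621 0.01  0.055]
clear 0.82 [267. 163.] [ 0.634 -0.115  0.055]
green 0.59 [224. 227.] [0.653 0.116 0.055]
stirrer_white 0.58 [240. 316.] [0.52  0.318 0.1  ]
stirrer_grey 0.78 [337. 128.] [ 0.489 -0.267  0.1  ]
stirrer_grey 0.45 [272. 158.] [ 0.615 -0.094  0.1  ]
reader 0.56 [307. 211.] [ 0.49  -0.022  0.03 ]
reader 0.5 [270. 158.] [ 0.642 -0.156  0.03 ]
record_top 0.52 [326. 210.] [ 0.446 -0.037  0.034]
beaker 0.89 [330.  85.] [ 0.544 -0.369  0.16 ]
1.0 [0.25983304 0.51296536 0.25002523] [2.65049983e-05 2.32281819e-01 9.72648526e-01 2.70585497e-05]
```

View pics/top0.png

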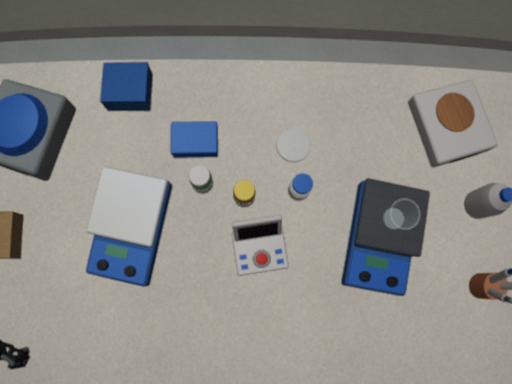

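View pics/side0.png

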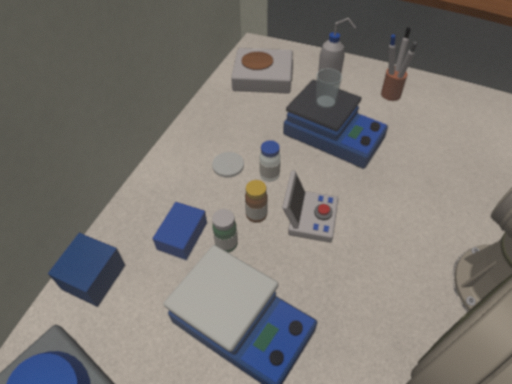

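The top view shows the red button at about (262,259), the yellow cap at (244,190) and the white plate centred near (129,208). The grey stirrer is at (390,220). The side view agrees. Next I'll refine these by colour, using both views.

Run:
```python
from workcell import viewer
import cv2, numpy as np
def ray(c,uv):
    i=viewer.camera_info(c);R=np.array(i["R"]);o=-R.T@np.array(i["t"])
    p=cv2.undistortPoints(np.array([[uv]],float),np.array(i["intrinsics"]),np.array(i["D"]))[0,0]
    return o,R.T@np.array([*p,1])
def at(c,uv,z):
    o,r=ray(c,uv);return (o+r*(z-o[2])/r[2]).round(4)
def blob(m,box):
    k=np.zeros(m.shape,np.uint8);x0,y0,x1,y1=box;k[y0:y1,x0:x1]=m[y0:y1,x0:x1]
    n,l,s,c=cv2.connectedComponentsWithStats(k);j=1+s[1:,4].argmax();return c[j],s[j],(l==j)
for c,br,by,bw in (("top",(245,245,280,272),(228,175,260,206),(80,160,175,250)),("side",(305,195,345,225),(240,175,272,200),(160,240,285,350))):
    im=cv2.imread(f"pics/{c}0.png");h=cv2.cvtColor(im,cv2.COLOR_BGR2HSV);H,S,V=[h[...,k].astype(int) for k in range(3)]
    a,s,_=blob(((H<8)|(H>172))&(S>120)&(V>80),br);print(c,"red",a,s,at(c,a,.034),at(c,a,.036))
    a,s,_=blob((H>15)&(H<32)&(S>140)&(V>120),by);print("yel",a,s,at(c,a,.11))
    w=(S<30)&(V>170)
    a,s,m=blob(w,bw);q=cv2.minAreaRect(np.argwhere(m)[:,::-1].astype(np.float32));print("plate",a,s,q,at(c,a,.121),at(c,q[0],.121))
t=cv2.imread("pics/top0.png")
a=cv2.resize(t[150:300,70:290],None,fx=3.6,fy=3.6,interpolation=cv2.INTER_CUBIC);cv2.imwrite("pics/crop.png",a)
```

```text
top red [261.35353535 258.29292929] [256 253  12  12  99] [ 0.4539 -0.0278  0.034 ] [ 0.4538 -0.0277  0.036 ]
yel [246.25142857 191.86285714] [234 182  21  18 175] [0.6081 0.0119 0.11  ]
plate [124.30519891 201.46495475] [  80  160   85   85 4751] ((118.72191619873047, 195.20504760742188), (83.1980209350586, 82.2236328125), 12.994616508483887) [0.5797 0.3006 0.121 ] [0.5946 0.315  0.121 ]
side red [323.3    208.8625] [318 205  11   9  80] [ 0.4544 -0.0389  0.034 ] [ 0.4542 -0.0374  0.036 ]
yel [255.5462963  187.91666667] [247 181  18  15 216] [0.6119 0.0191 0.11  ]
plate [202.97392177 307.32998997] [167 277  66  65 997] ((207.87051391601562, 304.2415771484375), (70.45010375976562, 45.697364807128906), 35.311214447021484) [0.5883 0.3369 0.121 ] [0.5825 0.3276 0.121 ]
```

View pics/crop.png

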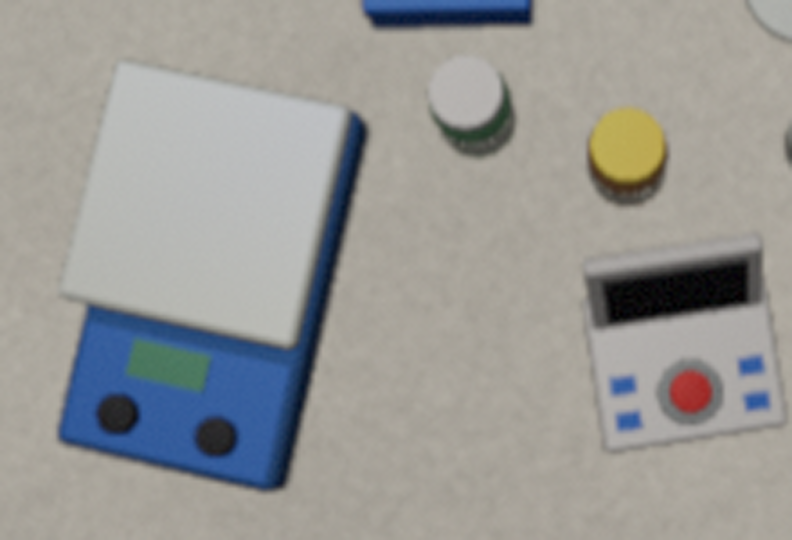

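The crop shows the cap centre at full-image (244.2,190.3), the button at (261.7,258.6), and the plate's four corners clearly. I'll compute positions and triangulate the button height.

```bash
cat > h.py <<'E'
from workcell import viewer
import cv2, numpy as np
def ray(c,uv):
    i=viewer.camera_info(c);R=np.array(i["R"]);o=-R.T@np.array(i["t"])
    p=cv2.undistortPoints(np.array([[uv]],float),np.array(i["intrinsics"]),np.array(i["D"]))[0,0]
    return o,R.T@np.array([*p,1])
def at(c,uv,z):
    o,r=ray(c,uv);return (o+r*(z-o[2])/r[2]).round(4)
E
python3 - <<'E'
from h import *
f=lambda u,v:(70+u/3.6,150+v/3.6)
print("cap",at("top",f(627,145),.11),"green",at("top",f(467,92),.11))
P=np.array([at("top",f(*p),.121) for p in ((118,62),(350,108),(297,347),(63,296))]);print(P,P.mean(0),np.linalg.norm(P-np.roll(P,1,0),axis=1))
for z in (.03,.036,.042,.048,.054): print(z,at("top",f(690,391),z),at("side",(323.3,208.9),z))
for p in ((585,265),(762,240),(607,450),(783,424)): print("reader",at("top",f(*p),.107 if p[1]<300 else .03))
from workcell import env; from scipy.spatial.transform import Rotation as Ro
s=env.get_state();print(Ro.from_quat(s["orientation"],scalar_first=True).as_matrix().round(4))
E
```

```text
cap [0.6119 0.0169 0.11  ] green [0.6464 0.1238 0.11  ]
[[0.6624 0.3582 0.121 ]
 [0.6325 0.1998 0.121 ]
 [0.4748 0.229  0.121 ]
 [0.5051 0.3866 0.121 ]] [0.5687 0.2934 0.121 ] [0.1598432  0.1611973  0.16038058 0.16048629]
0.03 [ 0.4532 -0.0287  0.03  ] [ 0.4548 -0.0419  0.03  ]
0.036 [ 0.453  -0.0285  0.036 ] [ 0.4541 -0.0373  0.036 ]
0.042 [ 0.4528 -0.0283  0.042 ] [ 0.4535 -0.0327  0.042 ]
0.048 [ 0.4526 -0.0281  0.048 ] [ 0.4528 -0.0281  0.048 ]
0.054 [ 0.4524 -0.0279  0.054 ] [ 0.4522 -0.0235  0.054 ]
reader [0.5322 0.0435 0.107 ]
reader [ 0.55   -0.0727  0.107 ]
reader [0.4119 0.0284 0.03  ]
reader [ 0.4309 -0.0935  0.03  ]
[[-8.921e-01  4.519e-01  1.000e-04]
 [ 4.519e-01  8.921e-01  0.000e+00]
 [-0.000e+00  1.000e-04 -1.000e+00]]
```

Call:
{"method": "drive_tool", "body": {"series": [[[-0.29,-0.275,0,0,0,0],[-0.29,-0.275,0,0,0,0],[-0.29,-0.275,0,0,0,0],[-0.29,-0.275,0,0,0,0],[-0.29,-0.275,0,0,0,0],[-0.29,-0.275,0,0,0,0],[-0.29,-0.275,0,0,0,0],[-0.29,-0.275,0,0,0,0],[-0.29,-0.275,0,0,0,0],[-0.29,-0.275,0,0,0,0],[-0.29,-0.275,0,0,0,0],[-0.29,-0.275,0,0,0,0],[0,0,0,0,0,0],[0,0,0,0,0,0],[0,0,0,0,0,0]]], "jaw": -1}}

```text
clock: 2.88
tcp_pos: [0.453, -0.0279, 0.25]
orientation: [-0.0, 0.232, 0.973, 0.0]
wrist_force: [0.7, 0.4, 0.7]
finger_gap: 0.0003
grip_force: 0.0
```

Call:
{"method": "drive_tool", "body": {"series": [[[0,0,0.25,0,0,0],[0,0,0.25,0,0,0],[0,0,0.25,0,0,0],[0,0,0.25,0,0,0],[0,0,0.25,0,0,0],[0,0,0,0,0,0],[0,0,0,0,0,0]]]}}

```text
clock: 3.75
tcp_pos: [0.4539, -0.0284, 0.101]
orientation: [0.001, 0.232, 0.973, 0.0]
wrist_force: [-0.9, 0.2, 0.1]
finger_gap: -0.0002
grip_force: 0.0
```

Run:
```python
from workcell import viewer
import cv2,numpy as np
a=[cv2.cvtColor(viewer.read_camera(c),cv2.COLOR_RGB2BGR) for c in ("wrist","side")]
a[1]=cv2.resize(a[1][150:270,240:400],(512,384))
a=np.vstack(a);cv2.imwrite("pics/ws.png",cv2.resize(a,None,fx=.78,fy=.78))
```

```text
(no output)
```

View pics/ws.png

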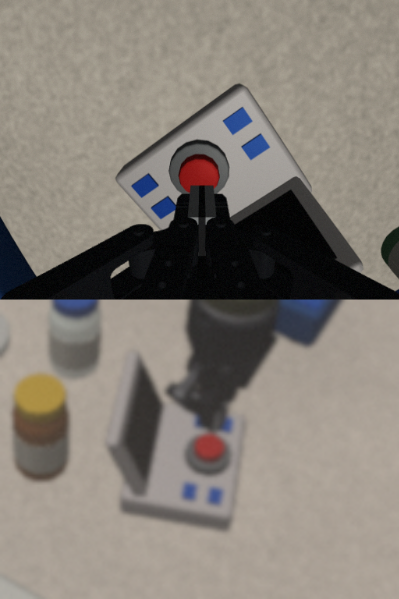

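The fingertips are over the red button, and it stands proud of its grey collar. I'll descend in steps and watch the force.

Call:
{"method": "drive_tool", "body": {"series": [[[0,0,0.1,0,0,0],[0,0,0.1,0,0,0],[0,0,0.05,0,0,0],[0,0,0.02,0,0,0],[0,0,0.02,0,0,0],[0,0,0,0,0,0],[0,0,0,0,0,0]]]}}

```text
clock: 4.72
tcp_pos: [0.4534, -0.029, 0.0654]
orientation: [0.0, 0.232, 0.973, 0.0]
wrist_force: [-2.7, 1.0, 3.3]
finger_gap: -0.0001
grip_force: 1.8
```

Call:
{"method": "drive_tool", "body": {"series": [[[0,0,0.02,0,0,0],[0,0,0,0,0,0]]]}}

```text
clock: 4.97
tcp_pos: [0.4537, -0.029, 0.0644]
orientation: [0.001, 0.232, 0.973, -0.0]
wrist_force: [-6.8, 0.8, 19.5]
finger_gap: 0.0
grip_force: 9.5
```

Call:
{"method": "drive_tool", "body": {"series": [[[0,0,0.02,0,0,0],[0,0,0,0,0,0]]]}}

```text
clock: 5.22
tcp_pos: [0.4538, -0.029, 0.064]
orientation: [0.001, 0.232, 0.973, -0.0]
wrist_force: [-14.6, 2.3, 39.1]
finger_gap: -0.0003
grip_force: 19.6
```

Call:
{"method": "drive_tool", "body": {"series": [[[0,0,-0.04,0,0,0],[0,0,0,0,0,0],[0,0,0,0,0,0]]]}}

```text
clock: 5.6
tcp_pos: [0.4543, -0.0291, 0.0654]
orientation: [0.001, 0.232, 0.973, 0.0]
wrist_force: [0.7, -0.7, 4.0]
finger_gap: -0.0
grip_force: 1.7
```

Call:
{"method": "drive_tool", "body": {"series": [[[0,0,-0.02,0,0,0],[0,0,0,0,0,0],[0,0,0,0,0,0]]]}}

```text
clock: 5.98
tcp_pos: [0.4542, -0.0291, 0.0677]
orientation: [0.001, 0.232, 0.973, 0.0]
wrist_force: [1.9, -0.2, 2.8]
finger_gap: 0.0002
grip_force: 1.2
```

Call:
{"method": "drive_tool", "body": {"series": [[[0,0,-0.02,0,0,0],[0,0,0,0,0,0],[0,0,0,0,0,0]]]}}

```text
clock: 6.35
tcp_pos: [0.4532, -0.0289, 0.0698]
orientation: [-0.0, 0.232, 0.973, -0.0]
wrist_force: [1.4, 1.1, 1.1]
finger_gap: -0.0
grip_force: 0.7
```

Call:
{"method": "drive_tool", "body": {"series": [[[0,0,-0.02,0,0,0],[0,0,0,0,0,0],[0,0,0,0,0,0]]]}}

```text
clock: 6.72
tcp_pos: [0.453, -0.0288, 0.0722]
orientation: [-0.0, 0.232, 0.973, 0.0]
wrist_force: [-0.5, -0.1, 0.6]
finger_gap: -0.0003
grip_force: 0.0
```

Call:
{"method": "drive_tool", "body": {"series": [[[0,0,-0.1,0,0,0],[0,0,-0.2,0,0,0],[0,0,-0.2,0,0,0],[0,0,0,0,0,0],[0,0,0,0,0,0]]]}}

```text
clock: 7.35
tcp_pos: [0.4533, -0.0289, 0.1323]
orientation: [-0.0, 0.232, 0.973, 0.0]
wrist_force: [-0.7, -0.8, -0.4]
finger_gap: -0.0001
grip_force: 0.0
```

The force followed a clean spring curve over 6 mm of travel (4 N down to 0), so the button was pressed fully and released. Next is the amber cap.

Call:
{"method": "drive_tool", "body": {"series": [[[0,0,-0.325,0,0,0],[0,0,-0.325,0,0,0],[-0.252,0.235,0,0,0,0],[-0.252,0.235,0,0,0,0],[-0.252,0.235,0,0,0,0],[-0.252,0.235,0,0,0,0],[0,0,0,0,0,0],[0,0,0,0,0,0],[0,0,0,0,0,0]]]}}

```text
clock: 8.48
tcp_pos: [0.6112, 0.0168, 0.2102]
orientation: [-0.001, 0.232, 0.973, -0.0]
wrist_force: [-0.4, -0.1, 0.3]
finger_gap: -0.0
grip_force: 0.0
```

Run:
```python
from workcell import viewer
import cv2,numpy as np
a=[cv2.cvtColor(viewer.read_camera(c),cv2.COLOR_RGB2BGR) for c in ("wrist","side")]
a[1]=cv2.resize(a[1][110:260,190:390],(512,384))
a=np.vstack(a);cv2.imwrite("pics/ws2.png",cv2.resize(a,None,fx=.78,fy=.78))
```

```text
(no output)
```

View pics/ws2.png

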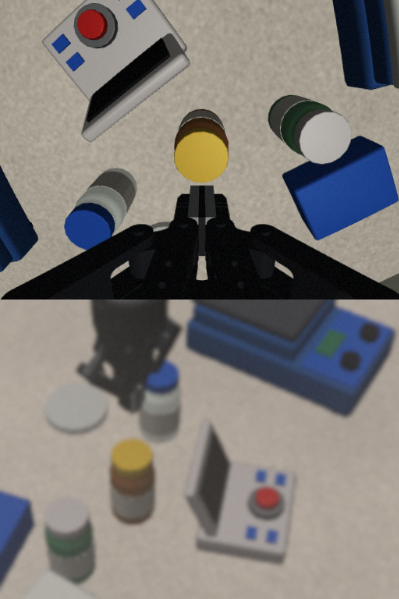

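The amber cap, at (201,155) in the wrist picture, is in line with the fingers. Both cameras agree on about (0.612, 0.018). I'll descend and hold.

Call:
{"method": "drive_tool", "body": {"series": [[[0,0,0.2,0,0,0],[0,0,0.2,0,0,0],[0,0,0.1,0,0,0],[0,0,0,0,0,0],[0,0,0,0,0,0],[0,0,0,0,0,0],[0,0,0,0,0,0],[0,0,0,0,0,0],[0,0,0,0,0,0],[0,0,0,0,0,0],[0,0,0,0,0,0],[0,0,0,0,0,0],[0,0,0,0,0,0],[0,0,0,0,0,0],[0,0,0,0,0,0],[0,0,0,0,0,0],[0,0,0,0,0,0],[0,0,0,0,0,0],[0,0,0,0,0,0],[0,0,0,0,0,0]]]}}

```text
clock: 11.08
tcp_pos: [0.6123, 0.017, 0.1504]
orientation: [0.0, 0.232, 0.973, 0.0]
wrist_force: [-0.0, -0.6, -0.8]
finger_gap: -0.0002
grip_force: 0.0
```

Call:
{"method": "drive_tool", "body": {"series": [[[0,0,0,0,0,0],[0,0,0,0,0,0],[0,0,0,0,0,0]]]}}

```text
clock: 11.45
tcp_pos: [0.6123, 0.017, 0.1504]
orientation: [-0.0, 0.232, 0.973, 0.0]
wrist_force: [0.6, -0.3, -0.0]
finger_gap: -0.0002
grip_force: 0.0
```

Call:
{"method": "drive_tool", "body": {"series": [[[0,0,-0.4,0,0,0],[0,0,-0.4,0,0,0],[0.2275,0.315,0,0,0,0],[0.2275,0.315,0,0,0,0],[0.2275,0.315,0,0,0,0],[0.2275,0.315,0,0,0,0],[0.2275,0.315,0,0,0,0],[0.2275,0.315,0,0,0,0],[0,0,0,0,0,0],[0,0,0,0,0,0],[0,0,0.25,0,0,0],[0,0,0.25,0,0,0],[0,0,0.2,0,0,0],[0,0,0,0,0,0],[0,0,0,0,0,0]]]}}

```text
clock: 13.32
tcp_pos: [0.5695, 0.2926, 0.1636]
orientation: [0.001, 0.233, 0.972, 0.0]
wrist_force: [-0.5, 0.4, -0.2]
finger_gap: -0.0003
grip_force: 0.0
```

Call:
{"method": "drive_tool", "body": {"series": [[[0,0,0,0,0,0],[0,0,0,0,0,0],[0,0,0,0,0,0],[0,0,0,0,0,0],[0,0,0,0,0,0],[0,0,0,0,0,0],[0,0,0,0,0,0],[0,0,0,0,0,0],[0,0,0,0,0,0],[0,0,0,0,0,0],[0,0,0,0,0,0],[0,0,0,0,0,0],[0,0,0,0,0,0],[0,0,0,0,0,0],[0,0,0,0,0,0],[0,0,0,0,0,0],[0,0,0,0,0,0]]]}}

```text
clock: 15.45
tcp_pos: [0.5687, 0.2933, 0.1624]
orientation: [-0.0, 0.232, 0.973, 0.0]
wrist_force: [1.2, -0.4, 0.1]
finger_gap: -0.0003
grip_force: 0.0
```

Run:
```python
from workcell import viewer
import cv2,numpy as np
a=[cv2.cvtColor(viewer.read_camera(c),cv2.COLOR_RGB2BGR) for c in ("top","side")]
cv2.imwrite("pics/ws3.png",cv2.resize(np.vstack(a),None,fx=.78,fy=.78))
```

```text
(no output)
```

View pics/ws3.png

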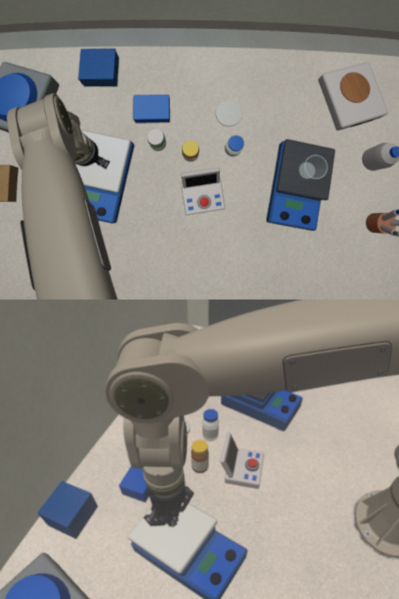

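The fingertips are above the plate's middle and everything else stands where it was. I'll lift clear and hand in.

Call:
{"method": "drive_tool", "body": {"series": [[[0,0,-0.3,0,0,0],[0,0,-0.3,0,0,0],[0,0,0,0,0,0],[0,0,0,0,0,0],[0,0,0,0,0,0]]]}}

```text
clock: 16.18
tcp_pos: [0.568, 0.2931, 0.2329]
orientation: [-0.001, 0.232, 0.973, -0.001]
wrist_force: [0.1, 1.1, -0.6]
finger_gap: -0.0004
grip_force: 0.0
```

```bash
python3 -c "
from workcell import order
print(order.hand_in())"
```

```text
the job is handed in; nothing more can be done
None
```

The job is handed in, with no verdict shown: I pressed the red button fully and let it go, then pointed for at least two seconds each at the amber cap and the white plate, without touching or shifting anything else that I could see.

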